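# Wipe the comb chips off the glass plate

## Robot

A 7-joint arm with a two-finger parallel gripper is mounted at the origin on a cart in front of the work surface, level with it; the furniture and walls round the work are solid. World frame = base frame: x ahead of the robot, y to its left, z up, the work surface at z = 0. Lengths are in mm, angles in rad, forces in N, time in s.
With the tool pointing down it reaches from about 400 to 875 mm from the base axis. Payload 6.5 kg.
Tool frame: the origin (TCP) lies midway between the tips of the shut fingers; the grasp point (between the pads) lies 19 mm behind it; z points along the fingers, x is the direction in which the jaws open and shut, and the axes are right-handed (so a half turn about z gives the same grasp; the last joint's range is limited). The gripper opens to 85 mm and grips with 20 to 120 N. Pads are 22 mm wide; open, the fingers measure 114 mm over their backs; the gripper's body (76 mm by 85 mm) begins 54 mm behind the grasp point. The pads swing forward as they close: fully open they stand 13 mm farther back than shut.
Start: joints at [-0.066, 0.536, -0.004, 1.538, 0.003, 1.067, -0.071], TCP at [649.992, 0, 231.29] pointing down, gripper open.
Joint ranges: [-2.7, 2.7], [-0.37, 2.16], [-1.27, 1.26], [0.24, 2.4], [-1.31, 4.45], [0.19, 1.91], [-2.76, 2.76]. Speed limits (rad/s): [2.39, 2.39, 3.14, 3.14, 3.14, 3.14, 3.14].

## Interface

Orientations are given as a unit quaternion [w, x, y, z].
In Python, from workcell import r, optics, job, models gives the robot as it stands.
- The arm moves only by the tool drive_tool, never from a script. Its argument "motion" is a list of rows, each an object of numbers: "x", "y", "z": the shift along the tool's x, y, z as a fraction of full scale; "spin": the turn about the tool's z as a fraction of full scale. In form: [{"x": .., "y": .., "z": .., "spin": ..}, ...]. A call has 1 to 5 rows; each row is the pose to reach, as a shift and turn from the pose measured when the call began, along the tool's axes at that moment; what a row does not reach only later rows make up. Full scale, the value 1, is 750 mm for a shift and 30 degrees for a turn. A row lasts 1/10 s, in which the tool goes at most 50 mm and 8.59 degrees, less where a joint would pass 70% of its speed; a pose out of reach is approached as far as the arm can. A call with a number of a shift or a turn outside -1 to 1 is refused whole. A call with a gripper value outside its range is refused whole. "jaw" is the gripper's target within -1 to 1 (fully open at 1, half-way at 0, shut at -1), set as the call begins (left out, the last holds). The fingers move at their own pace and stop on an object; the grip force is fixed at half the most. Time passes only in rows, so rows that repeat a pose let the fingers close. It gives the time, the measured TCP pose, the force and the opening at its end, in the units of the state.
- r.sense(): the state, without advancing time (a new reading comes with each control period).
- optics.snapshot(name): name is "scene" or "side" or "wrist"; returns the picture (420x560x3 uint8, blue, green, red); there is no depth.
- optics.camera_model(name): a dict with "fx", "fy", "cx", "cy" (pixels), "eye" and "orientation" of the camera in the world; the wrist camera has in their place "hand_eye" (4x4, takes a point from camera to tool coordinates, whose origin is the TCP and whose axes are the tool frame's). Camera axes: x right, y up, looking along -z (the intrinsics and any distortion apply to the point x, -y, -z); pixel columns grow to the right and rows downward; lengths in mm; the calibration is good to about 2 mm. A picture is of the moment at which its call begins: read the wrist's pose just before it. camera_model takes no time and is no camera call.
- job.finish_job(): hands the job in, once; it reports no verdict.
Trained networks look in the newest picture that a camera, given by its name, has taken for a name from the list of things; names that differ only in an ending like _2 or _b are one class to them, and where a whole thing is asked for, a point or a joint stands for the part that bears it (a point fixed in the world has none). Each returns a list of dicts, best first, with "confidence" (0 to 1); they miss things now and then, are a little off and sometimes report something else, mostly with a low value. They report only what shows in the picture. A call takes as long as a camera call. They do not tell look-alikes from the thing itself.
- models.spot_in(camera, label): "point" ([x, y, z] in mm, in world coordinates, good to about 4 mm: the middle of the surface that is visible of it).
- models.cut_out(camera, label): "region" (420x560 bool, what is visible of it).
The state is a dict: "time": time; "qpos": joint angles; "joint_velocities": joint speeds; "joint_torque": joint torques, N m; "ee_pos": TCP position; "ee_rot": TCP orientation; "contact_force": force on the tool from outside, world axes, zero at the start; "wrist_torque": the same for the moment, N m; "grip_width": opening from 0.0 (shut) to 1.0 (fully open).
Only numpy, scipy, OpenCV 4.12 (cv2) and the standard library are available. Lean on these libraries where they do the work, as an engineer would, in place of code of your own. Each camera call takes 0.05 s, during which the arm holds its last target.

## Task

Two broken black comb chips are lying on the glass plate of the cleaning station. Take the orange-handled scraper block, wipe both chips off the glass into the blue catch tray along its edge without touching them with the gripper, then stand the scraper upright on the bench again.

Things in the scene. Friction and masses are not known exactly. Their poses are not given: they have to be found in the camera images.
- station: the cleaning station, fixed to the bench: a white plinth with a flat glass top, 130 (x) x 180 (y) mm, top surface 40 mm above the bench, no rims; the blue catch tray is joined to its +y edge. The tray is 150 (x) x 86 (y) mm outside, spans y = 90 to 176 mm from the origin, walls 4 mm thick and 28 mm high (lower than the glass), floor 10 mm above the bench. Origin: on the bench under the centre of the glass; x across, y from the glass towards the tray, z up
- scraper: the scraper block, loose, 120 g, standing upright on the bench: a grey straight-faced wiper foot 100 (x) x 20 (y) x 22 mm high and on it an upright orange grip rib 70 (x) x 18 (y) mm that goes up from 22 to 71 mm above the underside. Pinch the rib across its 18 mm; wipe with the long upright faces of the foot (facing +y and -y). Origin: centre of its underside, z up
- chip_1: a broken-off end of a black plastic comb, lying on the glass: 22 (its x) x 15 (its y) x 8 mm high, 12 g, a bar with two short teeth. Origin: centre of its underside, z up
- chip_2: a broken-off end of a black plastic comb, lying on the glass: 22 (its x) x 15 (its y) x 8 mm high, 12 g, a bar with two short teeth. Origin: centre of its underside, z up (the one nearer the tray)
There are look-alikes about, which are no part of the job. Leave any turquoise look-alike of the scraper alone.

How it is judged:
By the outcome, as a careful person would: the job done as asked, in the order asked, and still so for the second after the job is handed in, with the robot touching nothing.
It also fails if it takes over 61 s, if anything falls off the work surface, if the arm or the gripper's body presses on something with over 40 N, if the wrist force passes 120 N, or if a joint passes its speed limit or range.

## Working session

There is one attempt and no reset: what is moved stays moved. The work goes in short steps, Python scripts to look and compute and a tool call to move; the robot and the scene stay as the last step left them, time stands still between calls to the robot, and variables do not carry over. Pictures are saved under pics/ and viewed, and the job is handed in when it is done.

Besides the shell and the picture viewer there is one more tool, called after "Emit:" as name([rows], argument=value, ...), one row to a line, values as JSON. drive_tool: Moves the arm, as the interface text tells. Shift numbers are shares of 750 mm and turn numbers shares of 30 degrees, none past 1 either way. Its arguments: {"type":"object","properties":{"motion":{"type":"array"},"jaw":{"type":"number"}},"required":["motion"]}

```bash
mkdir -p pics; ls; cat > h.py <<'E'
import numpy as np, cv2
from workcell import r, optics, job, models
from scipy.spatial.transform import Rotation as R
def snap(c,n):
    s=r.sense(); im=np.asarray(optics.snapshot(c)); cv2.imwrite(f'pics/{n}.png',im); return im,s
def q2m(q): return R.from_quat([q[1],q[2],q[3],q[0]]).as_matrix()
E
python3 - <<'E'
from h import *
s=r.sense(); print(s)
for c in ('scene','side','wrist'):
    snap(c,c+'0'); print(c,optics.camera_model(c))
    for l in ('station','scraper','chip_1'):
        for d in models.spot_in(c,l): print(c,l,np.round(d['point']),round(d['confidence'],2))
print(r.sense()['time'])
E
```

```text
pics
{'time': 0.0, 'qpos': array([-0.06617889,  0.53720321, -0.00446888,  1.53888523,  0.00257056,
        1.0673303 , -0.07115393]), 'joint_velocities': array([ 0.00095486,  0.00130235, -0.00042725,  0.0006245 ,  0.00044761,
       -0.00198003, -0.00163998]), 'joint_torque': array([-4.51575825e-04, -5.83398092e+01,  1.04865700e+00, -2.59097242e+01,
        1.23920938e-02,  9.44124302e-03, -7.87308863e-06]), 'ee_pos': array([ 6.49343984e+02, -6.43720732e-03,  2.30384098e+02]), 'ee_rot': array([ 4.60279055e-05,  9.99999584e-01,  5.43555913e-05, -9.09153132e-04]), 'contact_force': array([-0.60383091,  0.1260518 ,  0.25217656]), 'wrist_torque': array([ 0.0136164 ,  0.03788635, -0.0334002 ]), 'grip_width': 0.9985690423215112}
scene {'fx': 428.81007333366443, 'fy': 428.81007333366443, 'cx': 281.9475138576951, 'cy': 208.71198456874012, 'eye': array([102.17887918, 346.99155614, 688.01784477]), 'orientation': array([-0.33786139, -0.12473154,  0.34321743,  0.86746384])}
scene station [534. 168.  44.] 0.78
scene scraper [479. -95.  36.] 0.95
scene scraper [ 434. -208.   39.] 0.72
scene chip_1 
[... 320 characters left out ...]
201.   39.] 0.68
side chip_1 [514. 152.  45.] 0.51
wrist {'fx': 353.70790191450976, 'fy': 353.70790191450976, 'cx': 282.13622922438446, 'cy': 206.33347746168664, 'hand_eye': array([[ 9.99999173e-01,  8.50724423e-04,  9.64533091e-04,
        -1.83604424e+00],
       [ 1.11310217e-03, -9.48180690e-01, -3.17729666e-01,
        -8.14675029e+01],
       [ 6.44251264e-04,  3.17730477e-01, -9.48180852e-01,
        -1.42483130e+02],
       [ 0.00000000e+00,  0.00000000e+00,  0.00000000e+00,
         1.00000000e+00]])}
wrist station [537.  88.  40.] 0.82
wrist scraper [ 408. -210.   14.] 0.71
wrist scraper [490. -89.  62.] 0.63
wrist chip_1 [545.  80.  46.] 0.73
wrist chip_1 [518. 142.  44.] 0.58
0.6
```

View pics/scene0.png

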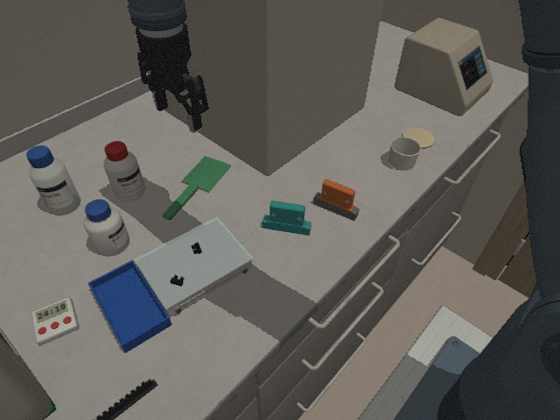

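View pics/side0.png

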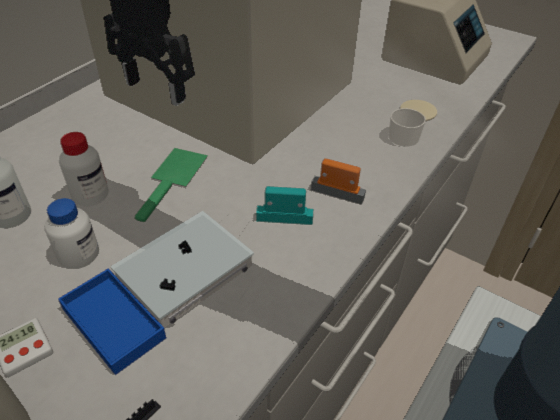

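View pics/wrist0.png

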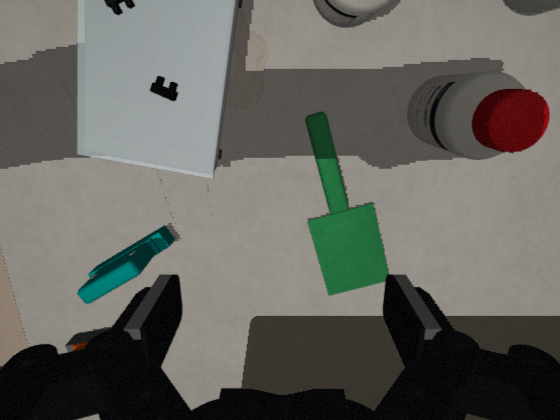

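Candidates: the orange scraper is at scene (338,200) and side (338,180). The turquoise look-alike at scene (287,217) and side (285,205) is to be left alone. I choose the orange one. The chips are at scene (196,248) and (177,281). Next I'll check with close crops.

```bash
python3 - <<'E'
import cv2
a=cv2.imread('pics/scene0.png'); b=cv2.imread('pics/side0.png')
cv2.imwrite('pics/c1.png',cv2.resize(a[165:235,250:370],None,fx=6,fy=6,interpolation=2))
cv2.imwrite('pics/c2.png',cv2.resize(a[210:350,80:260],None,fx=4,fy=4,interpolation=2))
cv2.imwrite('pics/c3.png',cv2.resize(b[145:235,245:375],None,fx=6,fy=6,interpolation=2))
cv2.imwrite('pics/c4.png',cv2.resize(b[205:375,50:260],None,fx=3.5,fy=3.5,interpolation=2))
E
```

```text
(no output)
```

View pics/c1.png

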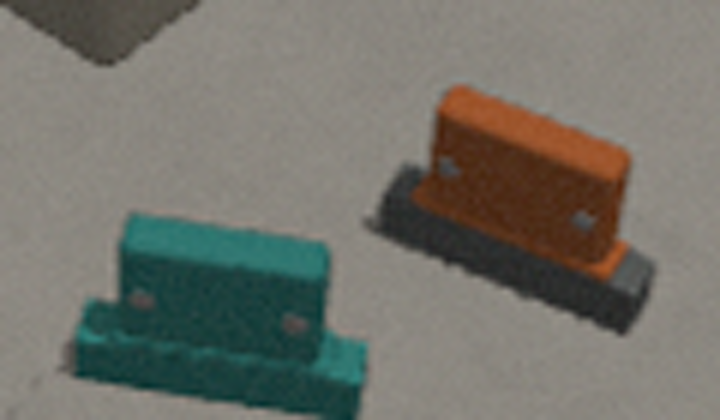

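View pics/c2.png

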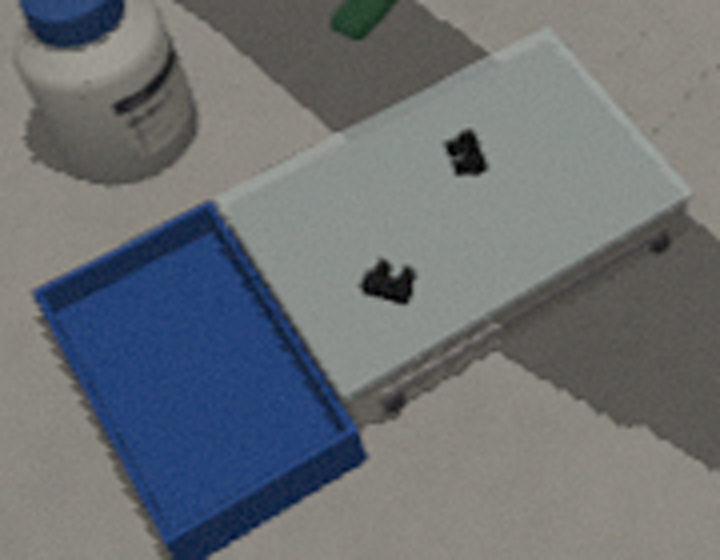

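View pics/c3.png

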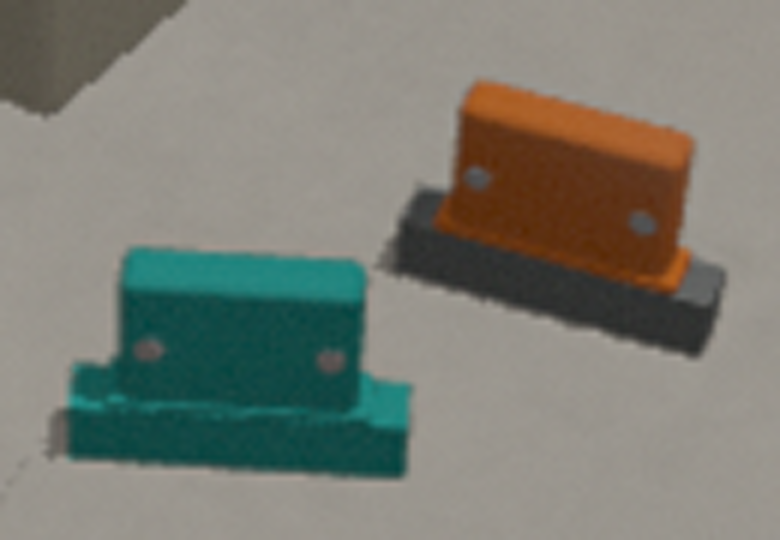

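View pics/c4.png

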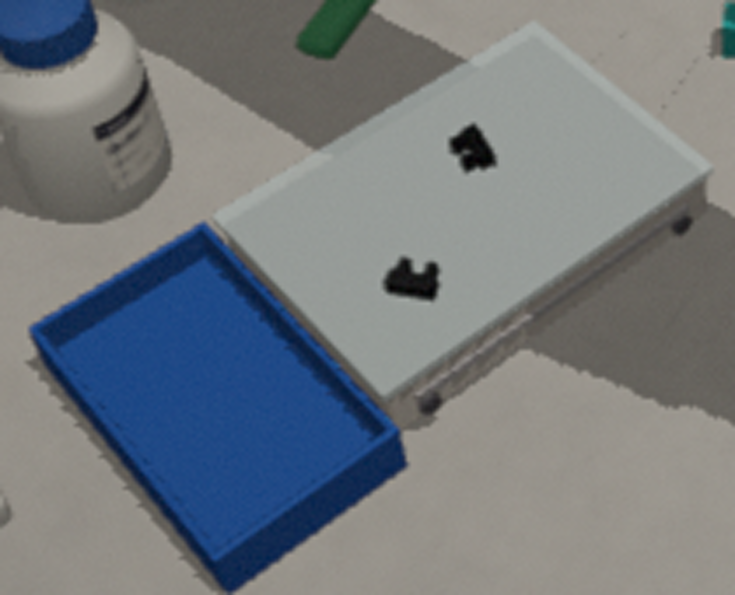

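```bash
cat >> h.py <<'E'
def ray(c,uv,z,s=None):
    m=optics.camera_model(c); u,v=uv
    d=np.array([(u-m['cx'])/m['fx'],-(v-m['cy'])/m['fy'],-1.])
    if c=='wrist':
        H=np.array(m['hand_eye']); T=np.eye(4);T[:3,:3]=q2m(s['ee_rot']);T[:3,3]=s['ee_pos'];T=T@H
        Rm,e=T[:3,:3],T[:3,3]
    else: Rm,e=q2m(m['orientation']),np.array(m['eye'])
    d=Rm@d; return e+d*(z-e[2])/d[2]
E
python3 - <<'E'
from h import *
print({k:v for k,v in optics.camera_model('scene').items() if 'dist' in k})
S=lambda p,o,f:(o[0]+p[0]/f-.4,o[1]+p[1]/f-.4)
def show(n,c,P,o,f,z):
    X=np.array([ray(c,S(p,o,f),z)[:2] for p in P]); print(n,c,np.round(X,1).tolist()); return X
def yaw(a,b): d=b-a; return round(float(np.degrees(np.arctan2(d[1],d[0]))),1)
for c,P,o,f in (('scene',[(548,30),(688,195),(345,400),(218,195)],(80,210),4),('side',[(535,22),(710,172),(388,398),(215,220)],(50,205),3.5)):
    X=show('glass',c,P,o,f,40); print(X.mean(0),[ (yaw(X[i],X[(i+1)%4]),round(float(np.linalg.norm(X[(i+1)%4]-X[i])))) for i in range(4)])
for c,P,o,f in (('scene',[(385,228),(627,333)],(250,165),6),('side',[(392,268),(700,355)],(245,145),6)):
    X=show('orange foot',c,P,o,f,0); print(yaw(*X),np.linalg.norm(X[1]-X[0]))
for c,P,o,f in (('scene',[(437,100),(622,165),(463,85),(632,150)],(250,165),6),('side',[(462,105),(685,157),(478,80),(694,135)],(245,145),6)):
    X=show('rib top',c,P,o,f,71); print(X.mean(0),yaw(X[0],X[1]))
for c,P,o,f in (('scene',[(78,375),(360,415),(106,65)],(250,165),6),('side',[(72,458),(405,475),(45,115)],(245,145),6)):
    X=show('turq foot, block corner',c,P,o,f,0)
for c,P,o,f in (('scene',[(465,153),(390,282)],(80,210),4),('side',[(473,148),(413,280)],(50,205),3.5)):
    X=show('chips',c,P,o,f,44)
E
```

```text
{}
glass scene [[579.3, 2.4], [455.1, 26.9], [485.7, 200.3], [614.1, 174.6]]
[533.53478432 101.03447623] [(168.8, 127), (80.0, 176), (-11.3, 131), (-101.5, 176)]
glass side [[580.4, 0.0], [453.3, 27.0], [485.2, 198.8], [611.5, 176.5]]
[532.61567321 100.60161198] [(168.0, 130), (79.5, 175), (-10.0, 128), (-100.0, 179)]
orange foot scene [[483.6, -194.6], [387.4, -213.5]]
-168.9 98.018418419085
orange foot side [[484.7, -193.3], [386.9, -215.0]]
-167.5 100.24638570553608
rib top scene [[470.1, -198.8], [404.0, -216.9], [468.2, -211.1], [405.8, -225.1]]
[ 437.01017081 -212.98020021] -164.8
rib top side [[467.6, -197.4], [402.1, -215.2], [470.0, -210.5], [404.9, -225.7]]
[ 436.13080339 -212.17574449] -164.8
turq foot, block corner scene [[517.1, -65.8], [433.1, -119.3], [619.9, -188.2]]
turq foot, block corner side [[515.7, -66.3], [432.2, -118.4], [619.4, -189.8]]
chips scene [[546.9, 82.9], [515.8, 151.8]]
chips side [[546.2, 81.2], [516.0, 151.6]]
```

Emit:
drive_tool([
  {"x": -0.05,"y": 0.05,"z": 0.01,"spin": 0.25},
  {"x": -0.1,"y": 0.1,"z": 0.02,"spin": 0.5},
  {"x": -0.15,"y": 0.15,"z": 0.03,"spin": 0.75},
  {"x": -0.19,"y": 0.19,"z": 0.04,"spin": 1},
  {"x": -0.22,"y": 0.22,"z": 0.04,"spin": 1},
], jaw=0)

```text
time: 1.1
ee_pos: [481.8, -167.2, 200.6]
ee_rot: [0.0, 0.965, -0.262, -0.001]
contact_force: [0.3, 0.4, 0.1]
grip_width: 0.496
```

```bash
cat >> h.py <<'E'
def goto(x,y,z,tx):  # world target, tool-x yaw deg -> fractions
    s=r.sense(); M=q2m(s['ee_rot']); d=M.T@(np.array([x,y,z])-s['ee_pos'])
    cur=np.degrees(np.arctan2(M[1,0],M[0,0])); sp=-(tx-cur)
    sp=(sp+180)%360-180
    print('t',round(s['time'],2),'pos',np.round(s['ee_pos'],1),'yaw',round(cur,1),'F',np.round(s['contact_force'],1),'grip',round(s['grip_width'],3),'tilt',np.round(M[:2,2],3))
    print('frac',np.round(d/750,4),'spin',round(sp/30,3),'mm',np.round(d,1))
E
python3 -c "
from h import *
goto(437,-213,180,-77.5)"
```

```text
t 1.1 pos [ 481.8 -167.2  200.6] yaw -30.3 F [0.3 0.4 0.1] grip 0.496 tilt [-0.002 -0.   ]
frac [-0.0206  0.0828  0.0276] spin 1.572 mm [-15.5  62.1  20.7]
```

Emit:
drive_tool([
  {"x": -0.007,"y": 0.03,"z": 0.01,"spin": 0.25},
  {"x": -0.014,"y": 0.06,"z": 0.02,"spin": 0.5},
  {"x": -0.02,"y": 0.083,"z": 0.028,"spin": 0.75},
  {"x": -0.02,"y": 0.083,"z": 0.028,"spin": 1},
  {"x": -0.02,"y": 0.083,"z": 0.028,"spin": 1},
])

```text
time: 1.6
ee_pos: [437.1, -213.7, 179.7]
ee_rot: [0.001, 0.864, -0.504, -0.001]
contact_force: [-0.1, 0.3, -0.5]
grip_width: 0.498
```

Emit:
drive_tool([
  {"spin": 0.28},
  {"spin": 0.57},
  {"spin": 0.57},
])

```text
invalid input
```

```bash
python3 -c "
from h import *
goto(437,-213,32,-77.5)
im,s=snap('wrist','w1')
for d in models.cut_out('wrist','scraper'):
    m=d['region']; ys,xs=np.nonzero(m); print(d['confidence'],xs.mean(),ys.mean(),m.sum())
"
```

```text
t 1.6 pos [ 437.1 -213.7  179.7] yaw -60.5 F [-0.1  0.3 -0.5] grip 0.498 tilt [-0.002 -0.001]
frac [-0.0008 -0.0008  0.197 ] spin 0.568 mm [ -0.6  -0.6 147.7]
0.93 177.47382156255097 67.69058881096069 6131
0.92 283.28171641791045 184.71672885572139 3216
```

View pics/w1.png

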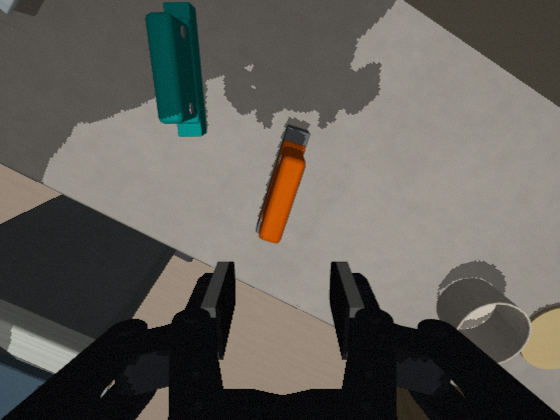

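The orange scraper runs from about (270,240) to (297,125), with turquoise at (175,70). The second move was refused because its rows need every key. I'll refine the pose from the rib's top face.

```bash
python3 -c "
from h import *
s=r.sense(); im=cv2.imread('pics/w1.png'); h=cv2.cvtColor(im,cv2.COLOR_BGR2HSV)
m=((h[...,0]<16)&(h[...,1]>150)&(h[...,2]>190)).astype(np.uint8); m[250:]=0
print(m.sum()); P=np.argwhere(m)[:,::-1].astype(np.float32)
W=np.array([ray('wrist',p,71,s)[:2] for p in P],np.float32)
print(cv2.minAreaRect(W), W.mean(0))
"
python3 - <<'E'
import cv2
a=cv2.imread('pics/w1.png')
cv2.imwrite('pics/w1c.png',cv2.resize(a[110:260,210:360],None,fx=4,fy=4))
E
```

```text
1109
((435.61505126953125, -212.08523559570312), (62.64365768432617, 10.87263298034668), 12.157140731811523) [ 437.1338  -211.78465]
```

View pics/w1c.png

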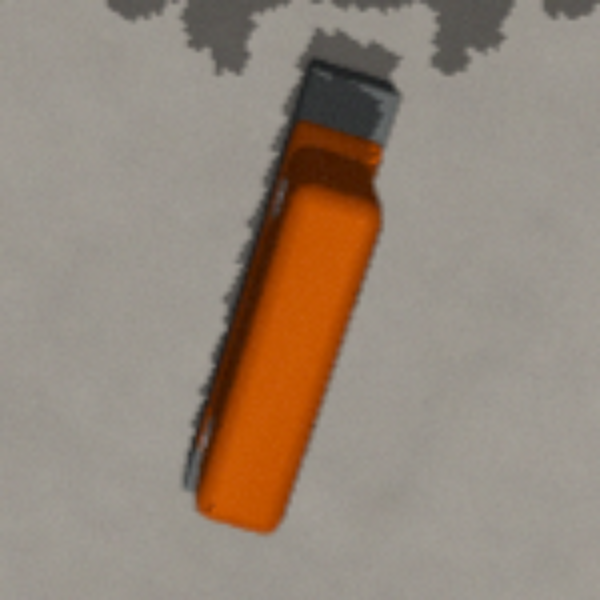

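Emit:
drive_tool([
  {"x": 0,"y": -0.001,"z": 0.04,"spin": 0.25},
  {"x": 0,"y": -0.001,"z": 0.08,"spin": 0.5},
  {"x": -0.001,"y": -0.001,"z": 0.1,"spin": 0.577},
  {"x": -0.001,"y": -0.001,"z": 0.1,"spin": 0.577},
])

```text
time: 2.1
ee_pos: [437.0, -210.9, 103.2]
ee_rot: [0.001, 0.781, -0.624, -0.002]
contact_force: [0.2, 0.7, 0.6]
grip_width: 0.503
```

```bash
python3 -c "
from h import *
goto(436.5,-212.5,32,-77.8)"
```

```text
t 2.1 pos [ 437.  -210.9  103.2] yaw -77.2 F [0.2 0.7 0.6] grip 0.503 tilt [-0.005  0.001]
frac [0.0021 0.0007 0.095 ] spin 0.02 mm [ 1.6  0.5 71.2]
```

Emit:
drive_tool([
  {"x": 0.002,"y": 0.001,"z": 0.03,"spin": 0.02},
  {"x": 0.002,"y": 0.001,"z": 0.06,"spin": 0.02},
  {"x": 0.002,"y": 0.001,"z": 0.085,"spin": 0.02},
  {"x": 0.002,"y": 0.001,"z": 0.095,"spin": 0.02},
  {"x": 0.002,"y": 0.001,"z": 0.095,"spin": 0.02},
])

```text
time: 2.6
ee_pos: [436.5, -212.4, 32.0]
ee_rot: [0.001, 0.779, -0.627, -0.002]
contact_force: [-0.1, 0.5, 0.2]
grip_width: 0.5
```

```bash
python3 -c "
from h import *
goto(436.5,-212.5,32,-77.8); snap('side','s2')
im=cv2.imread('pics/s2.png'); cv2.imwrite('pics/s2c.png',cv2.resize(im[60:260,230:430],None,fx=3,fy=3))"
```

```text
t 2.6 pos [ 436.5 -212.4   32. ] yaw -77.7 F [-0.1  0.5  0.2] grip 0.5 tilt [-0.005  0.001]
frac [0.0002 0.0001 0.    ] spin 0.004 mm [0.1 0.1 0. ]
```

View pics/s2c.png

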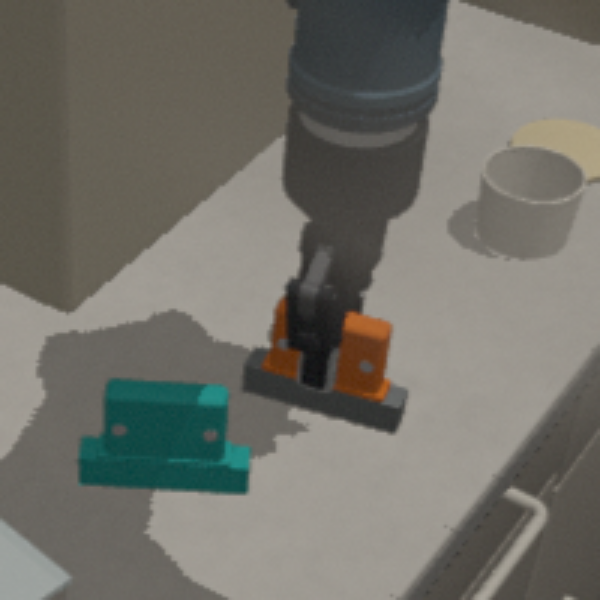

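The fingers straddle the orange rib, slightly left of its middle, which is fine. I'll close now.

Emit:
drive_tool([
  {"x": 0,"y": 0,"z": 0,"spin": 0},
  {"x": 0,"y": 0,"z": 0,"spin": 0},
  {"x": 0,"y": 0,"z": 0,"spin": 0},
  {"x": 0,"y": 0,"z": 0,"spin": 0},
  {"x": 0,"y": 0,"z": 0,"spin": 0},
], jaw=-1)

```text
time: 3.15
ee_pos: [437.9, -213.0, 33.8]
ee_rot: [0.001, 0.779, -0.627, -0.001]
contact_force: [-0.1, 0.2, 6.7]
grip_width: 0.203
```

Emit:
drive_tool([
  {"x": 0,"y": 0,"z": 0,"spin": 0},
  {"x": 0,"y": 0,"z": 0,"spin": 0},
  {"x": 0,"y": 0,"z": 0,"spin": 0},
])

```text
time: 3.45
ee_pos: [437.9, -213.0, 33.9]
ee_rot: [0.001, 0.779, -0.627, -0.001]
contact_force: [0.6, 0.7, -1.2]
grip_width: 0.198
```

```bash
python3 -c "
from h import *
goto(436.5,-212.5,160,-77.8)"
```

```text
t 3.45 pos [ 437.9 -213.    33.9] yaw -77.7 F [ 0.6  0.7 -1.2] grip 0.198 tilt [-0.002  0.   ]
frac [-0.0011  0.0021 -0.1681] spin 0.004 mm [  -0.8    1.5 -126.1]
```

Emit:
drive_tool([
  {"x": 0,"y": 0,"z": -0.02,"spin": 0},
  {"x": 0,"y": 0,"z": -0.06,"spin": 0},
  {"x": 0,"y": 0,"z": -0.11,"spin": 0},
  {"x": 0,"y": 0,"z": -0.15,"spin": 0},
  {"x": 0,"y": 0,"z": -0.168,"spin": 0},
])

```text
time: 3.95
ee_pos: [439.2, -213.5, 162.4]
ee_rot: [-0.0, 0.779, -0.627, 0.001]
contact_force: [0.4, -0.2, -1.9]
grip_width: 0.205
```

```bash
python3 -c "
from h import *
x=np.array([.983,-.182]);y=np.array([.182,.983])
p=np.array([533,101])-4*x-62*y; print(p)
goto(*p,160,-100.5); snap('side','s3')
im=cv2.imread('pics/s3.png'); cv2.imwrite('pics/s3c.png',cv2.resize(im[10:260,210:460],None,fx=2.4,fy=2.4))"
```

```text
[517.784  40.782]
t 3.95 pos [ 439.2 -213.5  162.4] yaw -77.7 F [ 0.4 -0.2 -1.9] grip 0.205 tilt [ 0.001 -0.001]
frac [-0.309  -0.1746  0.0031] spin 0.76 mm [-231.7 -130.9    2.3]
```

View pics/s3c.png

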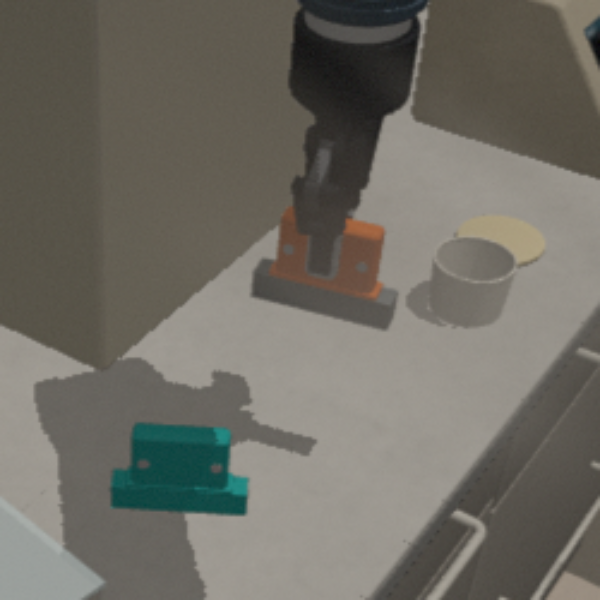

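Emit:
drive_tool([
  {"x": -0.04,"y": -0.022,"z": 0,"spin": 0.1},
  {"x": -0.09,"y": -0.051,"z": 0,"spin": 0.3},
  {"x": -0.14,"y": -0.079,"z": 0,"spin": 0.5},
  {"x": -0.19,"y": -0.107,"z": 0,"spin": 0.7},
  {"x": -0.24,"y": -0.136,"z": 0,"spin": 0.76},
])

```text
time: 4.5
ee_pos: [500.8, -14.5, 162.5]
ee_rot: [0.0, -0.638, 0.77, -0.001]
contact_force: [-0.1, -0.4, -1.2]
grip_width: 0.204
```

```bash
python3 -c "
from h import *
goto(517.8,40.8,110,-100.5)"
```

```text
t 4.5 pos [500.8 -14.5 162.5] yaw -100.7 F [-0.1 -0.4 -1.2] grip 0.204 tilt [ 0.002 -0.002]
frac [-0.0767 -0.0084  0.0699] spin -0.007 mm [-57.5  -6.3  52.4]
```

Emit:
drive_tool([
  {"x": -0.04,"y": -0.004,"z": 0,"spin": -0.007},
  {"x": -0.07,"y": -0.008,"z": 0.02,"spin": -0.007},
  {"x": -0.077,"y": -0.008,"z": 0.05,"spin": -0.007},
  {"x": -0.077,"y": -0.008,"z": 0.07,"spin": -0.007},
  {"x": -0.077,"y": -0.008,"z": 0.07,"spin": -0.007},
])

```text
time: 5.0
ee_pos: [515.2, 41.2, 107.4]
ee_rot: [-0.002, -0.64, 0.769, 0.0]
contact_force: [-0.8, -0.4, -2.0]
grip_width: 0.202
```

```bash
python3 -c "
from h import *
goto(517.8,40.8,75.5,-100.5); snap('side','s4');snap('scene','sc4')
im=cv2.imread('pics/s4.png'); cv2.imwrite('pics/s4c.png',cv2.resize(im[120:380,50:310],None,fx=2.3,fy=2.3))
im=cv2.imread('pics/sc4.png'); cv2.imwrite('pics/sc4c.png',cv2.resize(im[120:380,70:330],None,fx=2.3,fy=2.3))"
```

```text
t 5.0 pos [515.2  41.2 107.4] yaw -100.4 F [-0.8 -0.4 -2. ] grip 0.202 tilt [-0.004 -0.003]
frac [-0.0003 -0.0036  0.0425] spin 0.002 mm [-0.2 -2.7 31.8]
```

View pics/s4c.png

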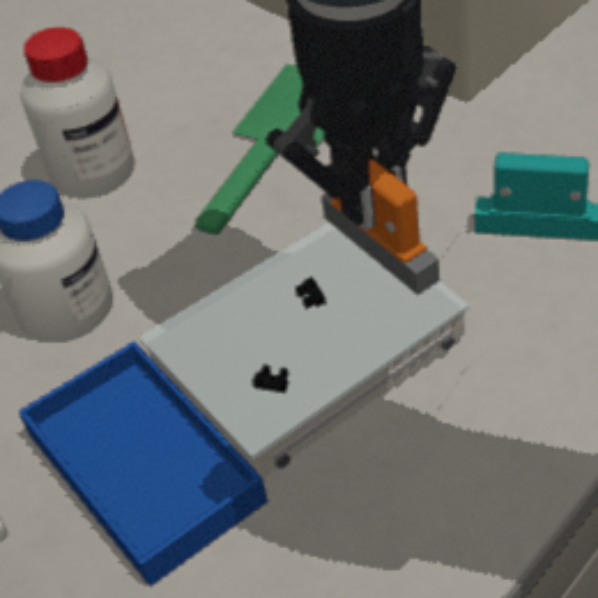

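View pics/sc4c.png

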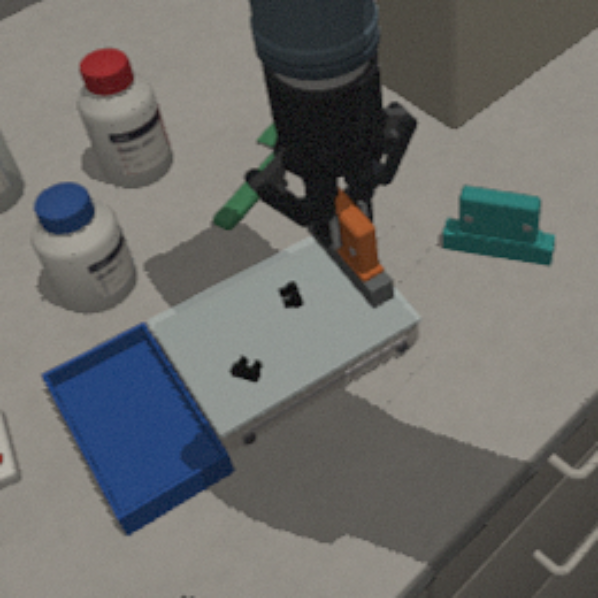

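Emit:
drive_tool([
  {"x": 0,"y": -0.002,"z": 0.015,"spin": 0},
  {"x": 0,"y": -0.003,"z": 0.03,"spin": 0},
  {"x": 0,"y": -0.003,"z": 0.036,"spin": 0},
  {"x": 0,"y": -0.003,"z": 0.04,"spin": 0},
  {"x": 0,"y": -0.003,"z": 0.04,"spin": 0},
])

```text
time: 5.6
ee_pos: [519.1, 40.1, 79.2]
ee_rot: [-0.001, -0.639, 0.769, -0.001]
contact_force: [-0.8, -0.0, -0.2]
grip_width: 0.204
```

```bash
python3 -c "
from h import *
goto(517.8,40.8,75.5,-100.5); 
print(optics.camera_model('side')['eye']);snap('side','s5')
im=cv2.imread('pics/s5.png'); cv2.imwrite('pics/s5c.png',cv2.resize(im[180:300,170:290],None,fx=5,fy=5))"
```

```text
t 5.6 pos [519.1  40.1  79.2] yaw -100.5 F [-0.8 -0.  -0.2] grip 0.204 tilt [-0.    -0.002]
frac [-0.0006  0.0019  0.0049] spin -0.001 mm [-0.5  1.4  3.7]
[117.51090773 451.11518343 657.2419019 ]
```

View pics/s5c.png

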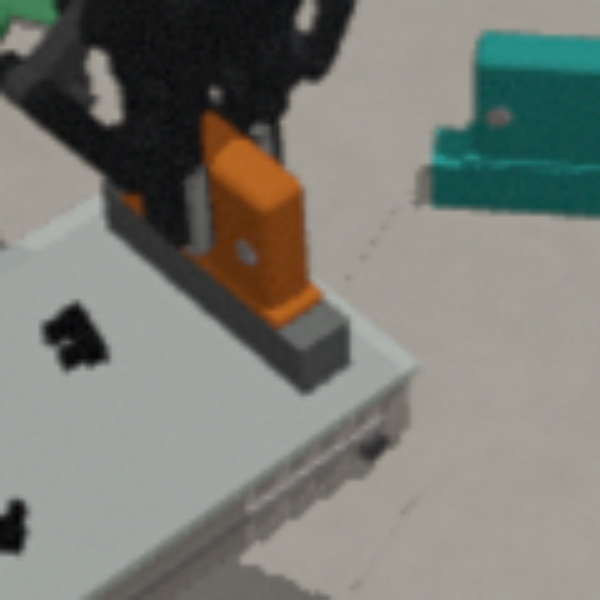

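Emit:
drive_tool([
  {"x": 0,"y": 0.001,"z": 0.003,"spin": 0},
  {"x": 0,"y": 0.001,"z": 0.0045,"spin": 0},
  {"x": 0,"y": 0.001,"z": 0.0045,"spin": 0},
])

```text
time: 5.95
ee_pos: [518.5, 40.3, 76.1]
ee_rot: [-0.001, -0.639, 0.769, -0.001]
contact_force: [-0.0, -0.4, -1.7]
grip_width: 0.202
```

```bash
python3 -c "
from h import *
p=np.array([533,101])-4*np.array([.983,-.182])+70*np.array([.182,.983])
goto(*p,75.5,-100.5)"
```

```text
t 5.95 pos [518.5  40.3  76.1] yaw -100.5 F [-0.  -0.4 -1.7] grip 0.202 tilt [ 0.    -0.002]
frac [-0.1764  0.0011  0.0005] spin -0.001 mm [-132.3    0.8    0.3]
```

Emit:
drive_tool([
  {"x": -0.015,"y": 0,"z": 0,"spin": 0},
  {"x": -0.03,"y": 0,"z": 0,"spin": 0},
  {"x": -0.047,"y": 0,"z": 0,"spin": 0},
  {"x": -0.063,"y": 0,"z": 0,"spin": 0},
  {"x": -0.08,"y": 0,"z": 0,"spin": 0},
])

```text
time: 6.45
ee_pos: [529.6, 100.8, 76.0]
ee_rot: [-0.0, -0.64, 0.769, -0.001]
contact_force: [-0.0, 0.6, -0.9]
grip_width: 0.206
```

```bash
python3 -c "
from h import *
p=np.array([533,101])-4*np.array([.983,-.182])+94*np.array([.182,.983])
goto(*p,75.5,-100.5);snap('side','s6')
im=cv2.imread('pics/s6.png'); cv2.imwrite('pics/s6c.png',cv2.resize(im[150:390,50:290],None,fx=2.5,fy=2.5))"
```

```text
t 6.45 pos [529.6 100.8  76. ] yaw -100.5 F [-0.   0.6 -0.9] grip 0.206 tilt [ 0.    -0.002]
frac [-0.1263  0.0009  0.0004] spin 0.001 mm [-94.8   0.7   0.3]
```

View pics/s6c.png

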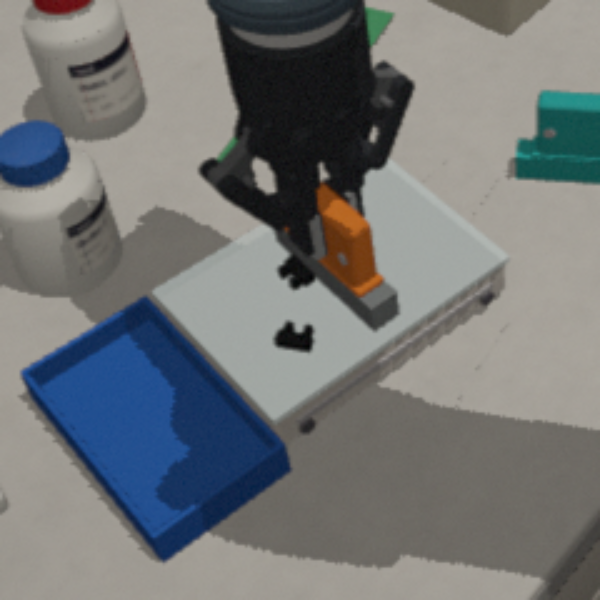

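Emit:
drive_tool([
  {"x": -0.016,"y": 0,"z": 0,"spin": 0},
  {"x": -0.032,"y": 0,"z": 0,"spin": 0},
  {"x": -0.048,"y": 0,"z": 0,"spin": 0},
  {"x": -0.064,"y": 0,"z": 0,"spin": 0},
  {"x": -0.08,"y": 0,"z": 0,"spin": 0},
])

```text
time: 7.0
ee_pos: [540.9, 163.7, 76.0]
ee_rot: [0.0, -0.641, 0.768, -0.0]
contact_force: [-0.2, 0.0, -1.6]
grip_width: 0.204
```

Emit:
drive_tool([
  {"x": -0.016,"y": 0,"z": 0,"spin": 0},
  {"x": -0.032,"y": 0,"z": 0,"spin": 0},
  {"x": -0.046,"y": 0,"z": 0,"spin": 0},
  {"x": -0.046,"y": 0,"z": 0,"spin": 0},
])

```text
time: 7.4
ee_pos: [547.2, 200.0, 75.9]
ee_rot: [0.001, -0.642, 0.767, -0.0]
contact_force: [-0.1, 0.3, -0.9]
grip_width: 0.205
```

```bash
python3 -c "
from h import *
p=np.array([533,101])-4*np.array([.983,-.182])+94*np.array([.182,.983])
goto(*p,75.5,-100.5);snap('side','s7');snap('scene','sc7')
im=cv2.imread('pics/s7.png'); cv2.imwrite('pics/s7c.png',cv2.resize(im[150:390,50:290],None,fx=2.5,fy=2.5))
im=cv2.imread('pics/sc7.png'); cv2.imwrite('pics/sc7c.png',cv2.resize(im[130:370,70:310],None,fx=2.5,fy=2.5))"
```

```text
t 7.4 pos [547.2 200.   75.9] yaw -100.2 F [-0.1  0.3 -0.9] grip 0.205 tilt [0.001 0.001]
frac [ 0.008  -0.      0.0005] spin 0.011 mm [ 6.  -0.   0.4]
```

View pics/s7c.png

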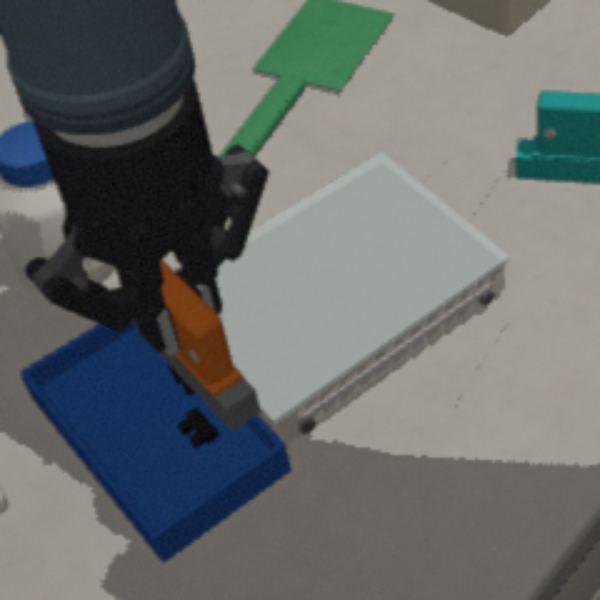

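View pics/sc7c.png

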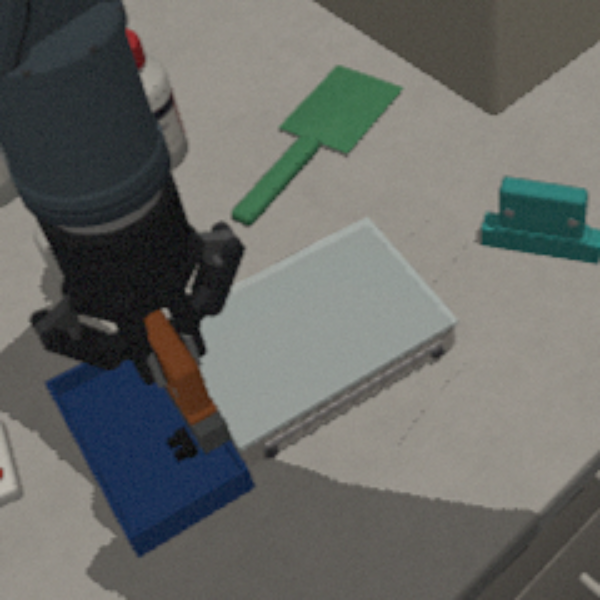

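Emit:
drive_tool([
  {"x": 0,"y": 0,"z": -0.03,"spin": 0},
  {"x": 0,"y": 0,"z": -0.08,"spin": 0},
  {"x": 0.03,"y": 0,"z": -0.115,"spin": 0},
  {"x": 0.08,"y": 0,"z": -0.115,"spin": 0},
  {"x": 0.13,"y": 0,"z": -0.115,"spin": 0},
])

```text
time: 8.0
ee_pos: [529.7, 100.0, 163.2]
ee_rot: [0.001, -0.641, 0.768, -0.001]
contact_force: [0.3, -0.2, -1.9]
grip_width: 0.201
```

```bash
python3 -c "
from h import *
goto(437.9,-213,162,-77.7);snap('side','s8');snap('scene','sc8')
im=cv2.imread('pics/s8.png'); cv2.imwrite('pics/s8c.png',cv2.resize(im[200:390,50:240],None,fx=3,fy=3))
im=cv2.imread('pics/sc8.png'); cv2.imwrite('pics/sc8c.png',cv2.resize(im[130:370,70:310],None,fx=2.5,fy=2.5))"
```

```text
t 8.0 pos [529.7 100.  163.2] yaw -100.3 F [ 0.3 -0.2 -1.9] grip 0.201 tilt [ 0.003 -0.   ]
frac [0.4325 0.0457 0.0014] spin -0.754 mm [324.4  34.3   1. ]
```

View pics/s8c.png

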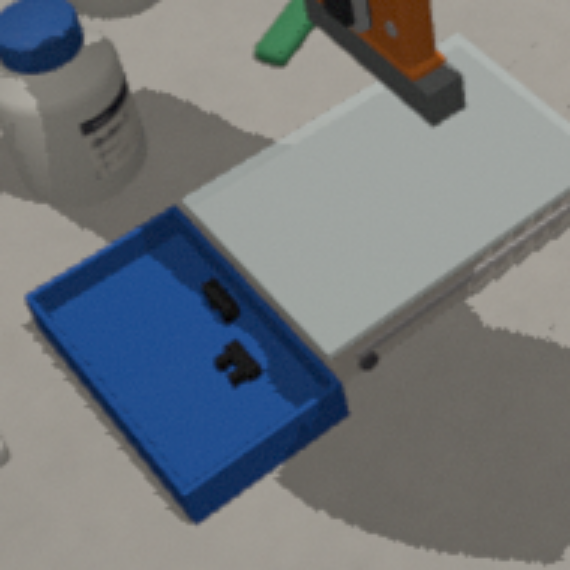

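View pics/sc8c.png

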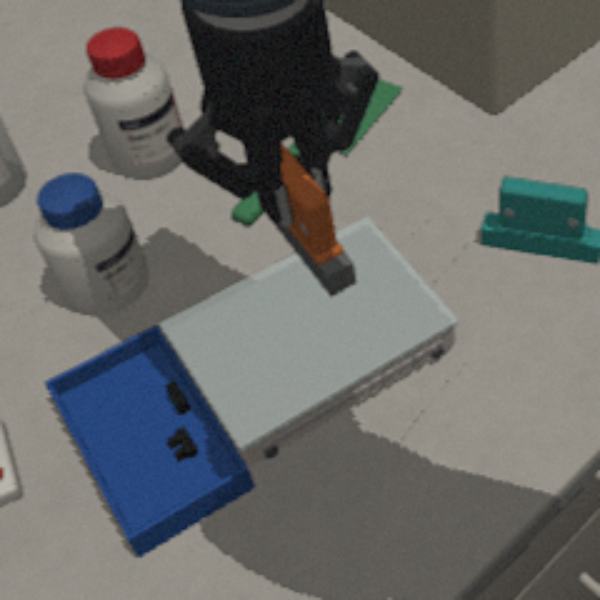

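Both chips are in the tray (crop (220,300) and (238,362)), and the glass is clear. I'll take the scraper back now.

Emit:
drive_tool([
  {"x": 0.04,"y": 0.004,"z": 0,"spin": 0},
  {"x": 0.09,"y": 0.01,"z": 0,"spin": -0.2},
  {"x": 0.15,"y": 0.016,"z": 0,"spin": -0.4},
  {"x": 0.21,"y": 0.022,"z": 0,"spin": -0.6},
  {"x": 0.27,"y": 0.029,"z": 0,"spin": -0.754},
])

```text
time: 8.6
ee_pos: [467.9, -102.8, 163.4]
ee_rot: [0.002, 0.777, -0.63, 0.001]
contact_force: [1.3, -0.5, -0.7]
grip_width: 0.202
```

```bash
python3 -c "
from h import *
goto(437.9,-213,100,-77.7)"
```

```text
t 8.6 pos [ 467.9 -102.8  163.4] yaw -78.1 F [ 1.3 -0.5 -0.7] grip 0.202 tilt [-0.    -0.004]
frac [0.1351 0.0695 0.0852] spin -0.012 mm [101.3  52.1  63.9]
```

Emit:
drive_tool([
  {"x": 0.05,"y": 0.026,"z": 0,"spin": -0.012},
  {"x": 0.1,"y": 0.052,"z": 0,"spin": -0.012},
  {"x": 0.135,"y": 0.07,"z": 0,"spin": -0.012},
  {"x": 0.135,"y": 0.07,"z": 0.04,"spin": -0.012},
  {"x": 0.135,"y": 0.07,"z": 0.085,"spin": -0.012},
])

```text
time: 9.1
ee_pos: [437.9, -215.2, 100.5]
ee_rot: [0.001, 0.778, -0.629, 0.003]
contact_force: [0.7, 0.5, -1.5]
grip_width: 0.205
```

```bash
python3 -c "
from h import *
goto(437.9,-213,37,-77.7)"
```

```text
t 9.1 pos [ 437.9 -215.2  100.5] yaw -77.9 F [ 0.7  0.5 -1.5] grip 0.205 tilt [ 0.003 -0.006]
frac [-0.0034 -0.0005  0.0846] spin -0.007 mm [-2.6 -0.4 63.4]
```

Emit:
drive_tool([
  {"x": -0.002,"y": 0,"z": 0.03,"spin": 0},
  {"x": -0.002,"y": 0,"z": 0.06,"spin": 0},
  {"x": -0.002,"y": 0,"z": 0.075,"spin": 0},
  {"x": -0.002,"y": 0,"z": 0.083,"spin": 0},
  {"x": -0.002,"y": 0,"z": 0.083,"spin": 0},
])

```text
time: 9.6
ee_pos: [437.6, -214.3, 38.1]
ee_rot: [0.001, 0.777, -0.629, 0.003]
contact_force: [-0.3, 0.1, -1.5]
grip_width: 0.202
```

```bash
python3 -c "
from h import *
goto(437.9,-213,33.9,-77.7)"
```

```text
t 9.6 pos [ 437.6 -214.3   38.1] yaw -77.9 F [-0.3  0.1 -1.5] grip 0.202 tilt [ 0.003 -0.005]
frac [-0.0016 -0.0008  0.0056] spin -0.008 mm [-1.2 -0.6  4.2]
```

Emit:
drive_tool([
  {"x": 0,"y": 0,"z": 0.002,"spin": 0},
  {"x": 0,"y": 0,"z": 0.004,"spin": 0},
  {"x": 0,"y": 0,"z": 0.0055,"spin": 0},
  {"x": 0,"y": 0,"z": 0.0058,"spin": 0},
  {"x": 0,"y": 0,"z": 0.0058,"spin": 0},
])

```text
time: 10.1
ee_pos: [437.9, -214.3, 34.0]
ee_rot: [0.001, 0.777, -0.629, 0.003]
contact_force: [-0.4, -0.7, 0.1]
grip_width: 0.203
```

```bash
python3 -c "
from h import *
goto(437.9,-213,33.9,-77.7)
snap('side','s9')
im=cv2.imread('pics/s9.png'); cv2.imwrite('pics/s9c.png',cv2.resize(im[100:240,260:400],None,fx=4,fy=4))"
```

```text
t 10.1 pos [ 437.9 -214.3   34. ] yaw -77.9 F [-0.4 -0.7  0.1] grip 0.203 tilt [ 0.003 -0.006]
frac [-0.0017 -0.0004  0.0001] spin -0.008 mm [-1.3 -0.3  0.1]
```

View pics/s9c.png

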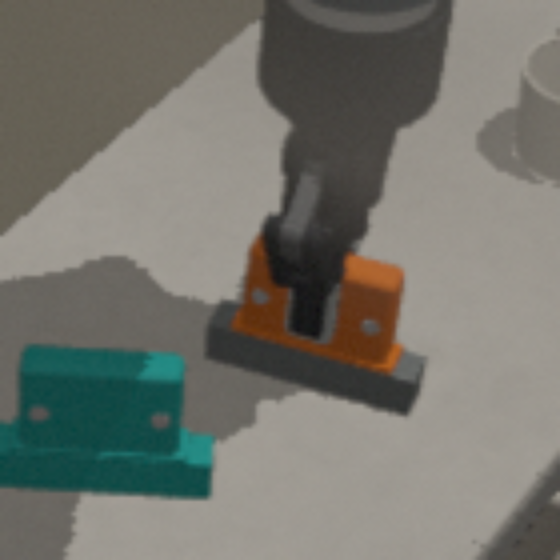

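Emit:
drive_tool([
  {"x": 0,"y": 0,"z": 0.001,"spin": 0},
  {"x": 0,"y": 0,"z": 0.001,"spin": 0},
])

```text
time: 10.35
ee_pos: [438.0, -214.3, 33.8]
ee_rot: [0.001, 0.777, -0.629, 0.003]
contact_force: [-1.1, 0.1, 9.3]
grip_width: 0.199
```

Emit:
drive_tool([
  {"x": 0,"y": 0,"z": 0,"spin": 0},
  {"x": 0,"y": 0,"z": 0,"spin": 0},
  {"x": 0,"y": 0,"z": 0,"spin": 0},
  {"x": 0,"y": 0,"z": 0,"spin": 0},
  {"x": 0,"y": 0,"z": 0,"spin": 0},
], jaw=0)

```text
time: 10.85
ee_pos: [438.0, -214.3, 33.7]
ee_rot: [0.001, 0.778, -0.629, 0.003]
contact_force: [-0.1, 0.3, 0.3]
grip_width: 0.498
```

Emit:
drive_tool([
  {"x": 0,"y": 0,"z": -0.02,"spin": 0},
  {"x": 0,"y": 0,"z": -0.06,"spin": 0},
  {"x": 0,"y": 0,"z": -0.12,"spin": 0},
  {"x": 0,"y": 0,"z": -0.18,"spin": 0},
  {"x": 0,"y": 0,"z": -0.2,"spin": 0},
])

```text
time: 11.35
ee_pos: [439.4, -214.6, 187.7]
ee_rot: [-0.0, 0.777, -0.629, 0.006]
contact_force: [0.6, -0.2, -0.1]
grip_width: 0.495
```

```bash
python3 -c "
from h import *
goto(437.9,-213,33.9,-77.7)
snap('side','s10');snap('scene','sc10')
im=cv2.imread('pics/s10.png'); cv2.imwrite('pics/s10c.png',cv2.resize(im[100:240,260:400],None,fx=4,fy=4))"
```

```text
t 11.35 pos [ 439.4 -214.6  187.7] yaw -78.0 F [ 0.6 -0.2 -0.1] grip 0.495 tilt [ 0.009 -0.007]
frac [-0.0043  0.003   0.205 ] spin -0.009 mm [ -3.2   2.2 153.7]
```

View pics/s10c.png

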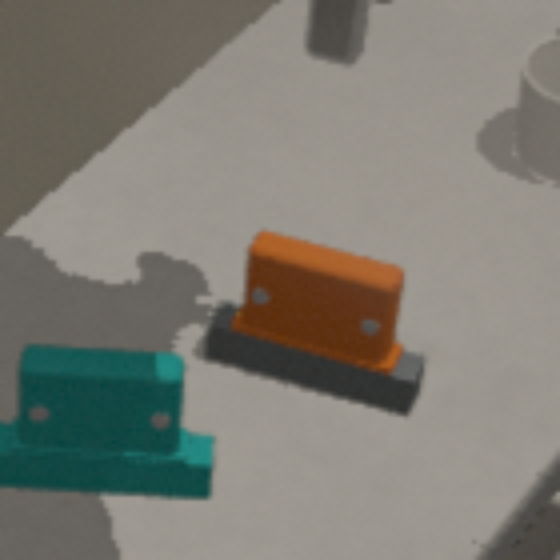

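View pics/sc10.png

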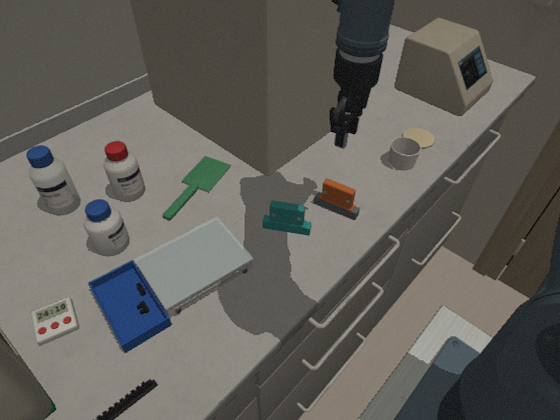

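The scraper stands upright at (338,197), the chips are in the tray at (142,290) and (143,307), the turquoise look-alike hasn't moved, and the gripper is clear.

```bash
python3 -c "
from h import *
print(job.finish_job())"
```

```text
the job is handed in; nothing more can be done
None
```

The job is done and handed in at about 11.5 s of the 61 s allowed. I gripped the orange scraper by its rib and wiped both chips off the glass into the blue tray in one pass. I then stood the scraper back on its original spot and lifted the gripper clear.

- **Last pictures:** both chips lie in the tray, the glass is empty, and the scraper stands upright. The turquoise look-alike has not moved.
- **Forces:** the readings stayed low. The highest, about 9 N, came while pressing the scraper lightly onto the bench before letting go.
- **What went wrong:** one move call was refused because its rows were incomplete, and I sent it again corrected. The wipe also ended about 6 mm farther over the tray than planned, still above the tray and with no contact force.

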